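# Close a denture mould and lock it under the swing-arm press

### The arm

A 6-joint arm with a two-finger parallel gripper is mounted at the origin on the work surface. World frame = base frame: x ahead of the robot, y to its left, z up, the work surface at z = 0. Lengths are in mm, angles in rad, forces in N, time in s.
With the tool pointing down it reaches from about 250 to 775 mm from the base axis. Payload 8.9 kg.
Tool frame: the origin (TCP) lies on the centre line of the jaws, within the pads' length; the fingertips stand 19 mm ahead of it and the grasp point (between the pads) is the TCP; z points along the fingers, y is the line along which they close (so a half turn about z gives the same grasp; the last joint's range is limited). The gripper opens to 85 mm and grips with 20 to 120 N. Pads are 22 mm wide; open, the fingers measure 114 mm over their backs; the gripper's body (76 mm by 85 mm) begins 54 mm behind the grasp point. The pads swing forward as they close: fully open they stand 13 mm farther back than shut.
Start: joints at [-1.48, 0.291, -0.153, 1.127, 0, 1.431], TCP at [119.588, -511.197, 250.305] pointing down, gripper open.
Joint ranges: [-2.52, 2.52], [-0.91, 1.74], [-1.3, 1.37], [-1.96, 2.02], [-1.52, 1.47], [-3.14, 3.14]. Speed limits (rad/s): [2.22, 2.22, 2.79, 3.14, 3.14, 3.14].

### API

Orientations are given as a unit quaternion [w, x, y, z].
In Python, from plant import get_state, read_camera, camera_model, sign_off gives the robot as it stands.
- The arm moves only by the shell command python3 -m inch 'ROWS' [OPENING] [FORCE]. ROWS is JSON, a list of rows, each a list of 4 numbers: the shift along the tool's x, y, z in m, then the turn about the tool's z in degrees. A call has exactly 5 rows; each row shifts and turns the commanded pose from where the row before left it, along the tool's axes as they then stand; what a row does not reach is not made up. A row lasts 1/10 s, in which the tool goes at most 50 mm and 8.59 degrees, less where a joint would pass 70% of its speed; a pose out of reach is approached as far as the arm can. A call is refused whole if a number of a shift passes 0.05 or a number of a turn 8.59, either way. A call with a gripper value outside its range is refused whole. OPENING is the opening in per cent of the stroke, from 0 (shut) to 100 (fully open), set as the call begins (- or left out, the last holds). The fingers move at their own pace and stop on an object; FORCE is the grip in N (left out, the last holds). Time passes only in rows, so rows that do not move let the fingers close, or fill a call up. It gives the time, the measured TCP pose, the force, the opening and the grip force at its end, in the units of the state.
- get_state(): the state, without advancing time (a new reading comes with each control period).
- read_camera(name): name is "scene" or "top"; returns (picture, depth): 480x640x3 uint8, blue, green, red; 480x640 float32, mm along the optical axis (not along the pixel's ray), 0 where there is no reading.
- camera_model(name): a dict with "fx", "fy", "cx", "cy" (pixels), "distortion" ([k1, k2, p1, p2, k3] as OpenCV has them; the pictures are not rectified), "eye" and "orientation" of the camera in the world. Camera axes: x right, y down, z forward; pixel columns grow to the right and rows downward; lengths in mm; the calibration is good to about 2 mm. A picture is of the moment at which its call begins. camera_model takes no time and is no camera call.
- sign_off(): hands the job in; it is judged then, once.
The state is a dict: "time": time; "joint_positions": joint angles; "qvel": joint speeds; "joint_torque": joint torques, N m; "ee_pos": TCP position; "tool_rot": TCP orientation; "force": force on the tool from outside, world axes, zero at the start; "ft_torque": the same for the moment, N m; "grip_width": opening from 0.0 (shut) to 1.0 (fully open); "grasp_force": force on a finger pad.
Only numpy, scipy, OpenCV 4.12 (cv2) and the standard library are available. Lean on these libraries where they do the work, as an engineer would, in place of code of your own. Each camera call takes 0.05 s, during which the arm holds its last target. There are 200 camera calls.

### The job

Close the denture mould: lay the loose blue upper half gently on the blue lower half in the press, long side along long side and edges flush, and let go of it. Then swing the press arm all the way round over the mould, and push its red knob down and turn it clockwise to its stop, so that the thread catches and the rubber pad stays clamped on the closed mould. Leave the jar, the brush pot and the sponge dish where they are.

Things in the scene. Friction and masses are not known exactly. Their poses are not given: they have to be found in the camera images.
- mould_top: The loose upper mould half: a blue block 76 (x) x 56 (y) x 20 (z) mm, about 0.22 kg, with a bright round spot on top, lying flat on the bench to the left or to the right of the press. Origin: centre of its underside; x along the long side, z up. It may go on either way round (half a turn about z makes no difference).
- mould_seat (a point): Centre of the top face of the lower mould half, which is fixed in the press: a blue block of the same 76 (x) x 56 (y) mm outline, white plaster and a row of teeth on top. This point is 34 mm above the bench; x along its long side, z up. The upper half's origin belongs here.
- press: The press, fixed to the bench: dark steel base plate 12 mm thick (x -55 to 55, y -167 to 57 mm in this frame) with the lower mould half on it and, 130 mm to the -y side, a steel post of 34 mm diameter and 76 mm height for the arm. Origin: on the bench, under the centre of the lower half; axes as mould_seat.
- post_axis (a point): Point on the vertical axis of the post at mid height of the arm's bar (88 mm above the bench), 130 mm to the -y side of mould_seat in the press's frame; axes as the press.
- swing_arm (a joint): Angle of the grey arm about the post (rad): 0 = on its stop, pointing along the press's +y, knob exactly over the mould's centre; 1 to 1.5 = open, towards the press's -x (counter-clockwise from above). Bar 24 mm wide, 78 to 98 mm above the bench; 130 mm from the pivot axis it ends in a round bushing, 48 mm diameter, under the knob. It stays where it is left; 2 N at the knob moves it.
- knob_grip (a point): Centre of the knob's red round grip, 34 mm diameter, 24 mm high, ribbed, with a white radial mark on top pointing to its +x. It stands on a black round flange of 48 mm diameter and 8 mm thickness whose top is 12 mm below this point. With the knob up this point is 130 mm above the bench and the grip's top 142 mm. At knob angle 0 the mark points across the bar; z is the screw axis, up.
- stem (a joint): How far the knob is pushed down (m): 0 = up, held by a spring (about 3 N at the top, 6 N at the bottom); 0.0055 = the pad touches the closed mould and the thread can catch; about 0.008 = thread drawn home; at most 0.0105. Released without turning, it springs up again.
- knob (a joint): Turn of the knob, clockwise from above (rad): 0 = start, 1.4 = stop (80 degrees). It will not turn (more than about 0.07) until it has been pushed down some 6 mm; once the thread has caught, turning draws it down further to 8 mm by 1.0 rad and it stays down when let go.
- pad: The round rubber pad (22 mm diameter) on a stiff spring under the arm's bushing, on the knob's axis; it does not turn. Origin: centre of its underside, 59.5 mm above the bench while the knob is up, 5.5 mm above the closed mould.
- jar: Bystander: white jar with green lid, 52 mm diameter, 55 mm high, on the other side of the press from the upper half. Origin: centre of its underside.
- brush_pot: Bystander: terracotta-coloured pot, 68 mm diameter, 95 mm high, with three brushes that reach to about 215 mm, at the far left. Origin: centre of its underside.
- sponge_dish: Bystander: white dish 90 x 110 x 40 mm with a yellow sponge, at the far right. Origin: centre of its underside.
Not all that is in view belongs to the job. Of the things like the press, leave any that is orange; of the rest the larger one is meant. Of the things shaped like the mould_top, the blue one is meant.

How it is judged:
By the outcome, as a careful person would: the job done as asked, in the order asked, and still so for the second after the job is handed in, with the robot touching nothing.
It also fails if it takes over 72 s, if anything falls off the work surface, if the arm or the gripper's body presses on something with over 40 N, if the wrist force passes 120 N, or if a joint passes its speed limit or range.

## Working session

There is one attempt and no reset: what is moved stays moved. The work goes in short steps, Python scripts to look and compute and a shell command to move; the robot and the scene stay as the last step left them, time stands still between calls to the robot, and variables do not carry over. Pictures are saved under pics/ and viewed, at most 10 in all, crops included, and the job is handed in when it is done.

```bash
ls; mkdir -p pics; python3 - <<'E'
from plant import *
import cv2,json
for n in("scene","top"):
    p,d=read_camera(n); cv2.imwrite(f"pics/{n}0.png",p)
    import numpy as np; np.save(f"pics/{n}0.npy",d)
    print(n,camera_model(n))
print(get_state())
E
```

```text
pics
scene {'fx': 462.9974283296164, 'fy': 462.9974283296164, 'cx': 317.1822152153377, 'cy': 241.66710979973323, 'distortion': array([-0.11739058,  0.        ,  0.        ,  0.        ,  0.        ]), 'eye': array([983.48902453, 675.45064713, 931.78800373]), 'orientation': array([-0.11596277,  0.29186873,  0.88455666, -0.34485474])}
top {'fx': 469.4273444524557, 'fy': 469.4273444524557, 'cx': 322.2431677676507, 'cy': 239.79580297162624, 'distortion': array([-0.07533608,  0.        ,  0.        ,  0.        ,  0.        ]), 'eye': array([ 415.418607  ,   65.36136166, 1199.86186032]), 'orientation': array([ 0.02749594, -0.70508733,  0.70706172, -0.04647106])}
{'time': 0.1, 'joint_positions': array([-1.48027106e+00,  2.91233560e-01, -1.54038160e-01,  1.12669027e+00,
       -1.62708681e-05,  1.43150231e+00]), 'qvel': array([-0.00055271, -0.00033543, -0.00040599,  0.0005024 ,  0.00037319,
        0.00030676]), 'joint_torque': array([ 3.35743811e-03, -5.37978709e+01,  3.31918037e+01,  9.43258958e-03,
       -6.24808945e-05,  4.65194475e-06]), 'ee_pos': array([ 119.56468257, -510.83206434,  249.78945508]), 'tool_rot': array([-5.82854281e-04,  9.93404980e-01,  1.14656908e-01,  6.07750266e-06]), 'force': array([-0.53892185,  0.01522116,  0.57663752]), 'ft_torque': array([ 0.07977744,  0.00039099, -0.00162467]), 'grasp_force': 0.0, 'grip_width': 1.0010405720020508}
```

View pics/top0.png

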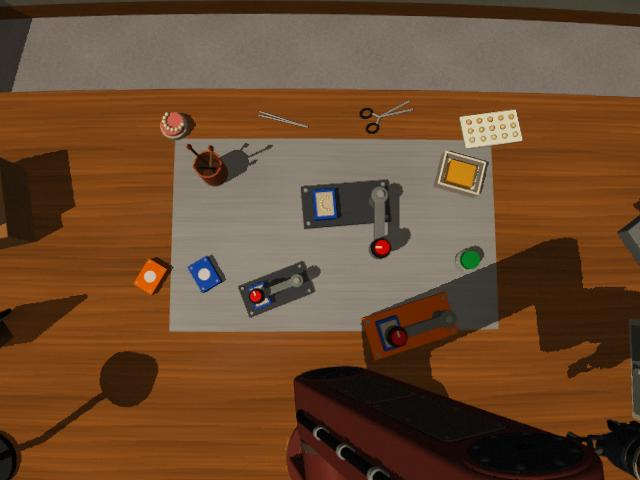

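View pics/scene0.png

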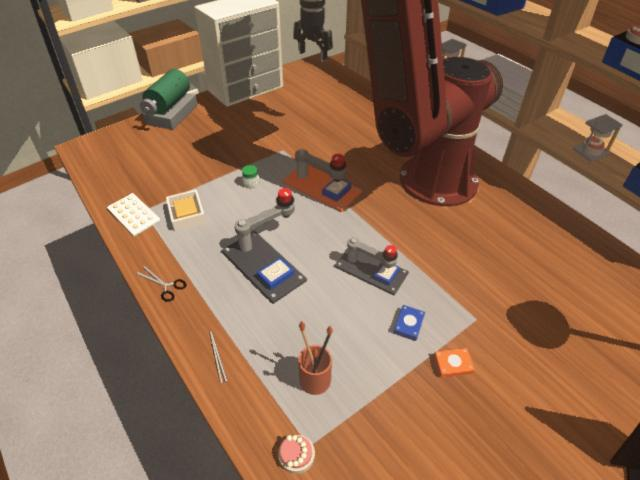

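The top view shows:
- **Press-like things:** large dark press with its mould at (325,204), post at (379,195) and knob at (381,247). Small dark press at (276,288). Orange press at (410,325).
- **Mould-top-like things:** blue block at (205,274) and orange block at (151,276).

I choose the large dark press and the blue block. The jar is at (469,260), on the other side, which fits the description.

```bash
cat > h.py <<'E'
import numpy as np, cv2
from plant import *
from scipy.spatial.transform import Rotation as R
def pix2w(n,uv,z):
    m=camera_model(n); K=np.array([[m['fx'],0,m['cx']],[0,m['fy'],m['cy']],[0,0,1]])
    p=cv2.undistortPoints(np.array(uv,float).reshape(-1,1,2),K,m['distortion']).reshape(-1,2)
    q=m['orientation']; r=R.from_quat([q[1],q[2],q[3],q[0]]).as_matrix()
    d=np.c_[p,np.ones(len(p))]@r.T
    return m['eye']+d*((z-m['eye'][2])/d[:,2])[:,None]
def comps(mask,amin):
    n,l,s,c=cv2.connectedComponentsWithStats(mask.astype(np.uint8)*1)
    return [(s[i,4],c[i],l==i) for i in range(1,n) if s[i,4]>=amin]
def rect(n,m,z):
    m=cv2.morphologyEx(m.astype(np.uint8),cv2.MORPH_CLOSE,np.ones((5,5)))
    c=max(cv2.findContours(m,cv2.RETR_EXTERNAL,cv2.CHAIN_APPROX_NONE)[0],key=cv2.contourArea)
    w=pix2w(n,c.reshape(-1,2),z)[:,:2].astype(np.float32)
    (cx,cy),sz,a=cv2.minAreaRect(w)
    b=cv2.boxPoints(((cx,cy),sz,a)); e=[b[1]-b[0],b[2]-b[1]]; L=max(e,key=np.linalg.norm)
    ang=(np.degrees(np.arctan2(L[1],L[0]))+90)%180-90
    return np.round([cx,cy,max(sz),min(sz),ang],1)
E
cat > m.py <<'E'
from h import *
import sys
for n in ("scene","top"):
    p=cv2.imread(f"pics/{n}0.png"); h=cv2.cvtColor(p,cv2.COLOR_BGR2HSV); H,S,V=[h[...,i].astype(int) for i in range(3)]
    print(n)
    for a,c,m in comps((H>105)&(H<130)&(S>120)&(V>60),60):
        mm=cv2.morphologyEx(m.astype(np.uint8),cv2.MORPH_CLOSE,np.ones((15,15)))>0
        if c[1]<150: continue
        print(' blue',a,c.round(1),'z20',rect(n,mm,20),'z34',rect(n,mm,34))
        ins=mm&(S<90)&(V>120)
        for a2,c2,_ in comps(ins,15): print('   spot',a2,c2.round(1),pix2w(n,c2,20).round(1),pix2w(n,c2,34).round(1))
    for a,c,m in comps(((H<6)|(H>174))&(S>170)&(V>120),60):
        print(' red',a,c.round(1),pix2w(n,c,142).round(1),pix2w(n,c,130).round(1))
    if n=='top':
        for a,c,m in comps((V<75)&(S<90),1500):
            if 150<c[1]<260 and 280<c[0]<420: print(' plate',a,c,rect(n,m,12))
d=np.load('pics/top0.npy')
for u,v in((205,274),(325,204),(379,195),(381,250),(380,220),(345,222)):
    P=pix2w('top',[[u,v]],0)[0]; e=camera_model('top')['eye']; print(u,v,'z~',(e[2]-d[v,u]).round(1))
p=cv2.imread("pics/top0.png")
a=cv2.resize(p[160:300,280:420],None,fx=3.9,fy=3.9,interpolation=cv2.INTER_CUBIC); b=cv2.resize(p[240:310,130:245],None,fx=2.1,fy=2.1)
o=np.zeros((560,800,3),np.uint8); o[:546,:546]=a[:546,:546]; o[:b.shape[0],550:550+b.shape[1]]=b; cv2.imwrite("pics/crop0.png",o)
E
python3 m.py
```

```text
scene
 blue 223 [634.4 180.5] z20 [-532.1  395.4  159.1   47.    25.7] z34 [-508.8  399.7  156.7   46.3   25.7]
 blue 266 [277.3 276.4] z20 [626.8  25.4  81.7  67.2   4.8] z34 [632.3  35.4  80.5  66.2   4.8]
   spot 65 [284.4 267.9] [[600.8  26.2  20. ]] [[606.7  36.2  34. ]]
   spot 90 [268.7 275.2] [[646.   22.5  20. ]] [[651.2  32.6  34. ]]
 blue 413 [409.  321.2] z20 [455.6 331.1  73.5  52.9  31.1] z34 [463.7 336.4  72.4  52.1  31.1]
   spot 132 [409.7 319.8] [[453.4 330.3  20. ]] [[461.6 335.6  34. ]]
 red 113 [285.  194.2] [[514.5 -89.1 142. ]] [[ 507.4 -100.7  130. ]]
 red 70 [391.5 250.2] [[425.6 215.1 142. ]] [[417.2 208.1 130. ]]
top
 blue 254 [324.  204.6] z20 [631.5  27.9  78.6  57.1   5. ] z34 [629.   28.4  77.7  56.5   5. ]
 blue 521 [204.1 274. ] z20 [454.  330.1  76.1  55.4  30.8] z34 [453.5 326.9  75.2  54.7  30.8]
   spot 116 [203.6 273.7] [[454.2 331.   20. ]] [[453.8 327.9  34. ]]
 blue 118 [385.8 329.1] z20 [ 305.6 -136.5   72.2   51.9   17.2] z34 [ 306.9 -134.1   71.3   51.3   17.2]
 red 161 [382.2 246.9] [[510.2 -99.7 142. ]] [[ 511.2 -101.5  130. ]]
 red 87 [255.2 296.1] [[400.2 187.2 142. ]] [[400.1 188.6 130. ]]
 plate 3411 [359.25388449 209.25593668] [589.4 -52.8 268.3 202.1 -85.2]
205 274 z~ 32.3
325 204 z~ 19.8
379 195 z~ 83.8
381 250 z~ 137.8
380 220 z~ 85.1
345 222 z~ 2.6
```

View pics/crop0.png

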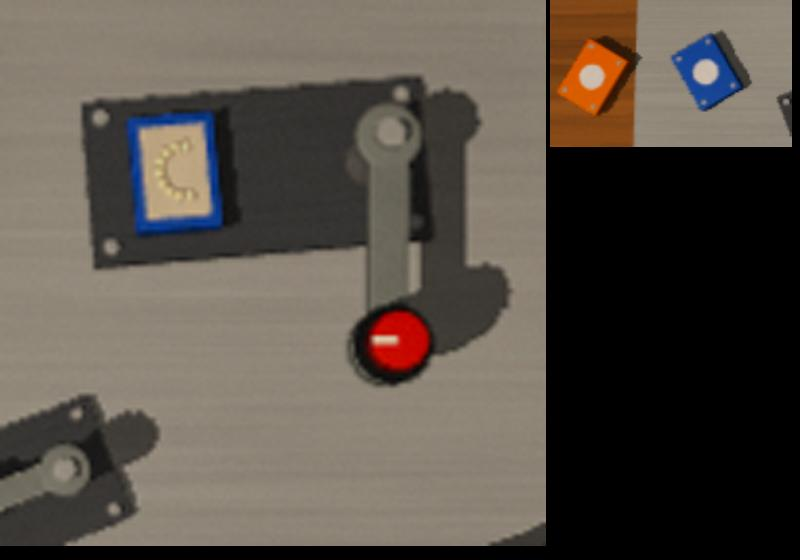

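The close crop confirms both choices. The large dark press has its arm open towards -x, with the seat long side at 5°, and the blue block has a white spot. I turn the tool first so that joint 6 stays in range, then move across over the block.

```bash
for_=1
python3 -m inch '[[0,0,0,-7.9],[0,0,0,-7.9],[0,0,0,-7.9],[0,0,0,-7.9],[0,0,0,-7.9]]' 100 40
python3 -m inch '[[0,0,0,-7.9],[0,0,0,-7.9],[0,0,0,-7.9],[0,0,0,-7.9],[0,0,0,-7.9]]' >/dev/null
python3 -m inch '[[0,0,0,-7.9],[0,0,0,-7.9],[0,0,0,-7.9],[0,0,0,-7.9],[0,0,0,-7.9]]' >/dev/null
python3 -m inch '[[0,0,0,-7.9],[0,0,0,-7.9],[0,0,0,-7.9],[0,0,0,-7.9],[0,0,0,-7.9]]' >/dev/null
python3 -m inch '[[0,0,0,-7.9],[0,0,0,-7.9],[0,0,0,-7.9],[0,0,0,-7.9],[0,0,0,-7.9]]'
python3 -m inch '[[-0.0287,0.0221,0,0],[-0.0287,0.0221,0,0],[-0.0287,0.0221,0,0],[-0.0287,0.0221,0,0],[-0.0287,0.0221,0,0]]'
cat >> h.py <<'E'
def tool():
    s=get_state(); q=s['tool_rot']; r=R.from_quat([q[1],q[2],q[3],q[0]]).as_matrix()
    return s,r,np.degrees(np.arctan2(r[1,0],r[0,0]))
def go(x,y,z,ang=None):
    s,r,a=tool(); d=r.T@(np.array([x,y,z])-s['ee_pos'])
    t=0 if ang is None else -((ang-a+180)%360-180)
    print('t',round(s['time'],2),'pos',s['ee_pos'].round(1),'ang',a.round(2),'shift(tool,mm)',d.round(1),'turn',round(t,2),'F',s['force'].round(1),'gw',round(s['grip_width'],3),'gf',s['grasp_force'],'J',s['joint_positions'].round(2))
E
python3 -c "from h import *; go(454,330.6,250,210.9)"
```

```text
time: 0.6
ee_pos: [119.6, -510.9, 249.9]
tool_rot: [-0.0, 0.895, 0.446, 0.0]
force: [0.1, -0.0, -0.2]
grip_width: 1.003
grasp_force: 0.0
time: 2.6
ee_pos: [119.6, -510.9, 249.9]
tool_rot: [0.0, -0.267, 0.964, 0.0]
force: [0.2, -0.3, 0.4]
grip_width: 1.001
grasp_force: 0.0
time: 3.1
ee_pos: [186.9, -341.4, 250.0]
tool_rot: [0.0, -0.264, 0.964, 0.0]
force: [-0.1, 0.1, -0.1]
grip_width: 1.001
grasp_force: 0.0
t 3.1 pos [ 186.9 -341.4  250. ] ang -149.36 shift(tool,mm) [-5.723e+02  4.420e+02  3.000e-01] turn -0.26 F [-0.1  0.1 -0.1] gw 1.001 gf 0.0 J [-1.26  0.03 -0.47  1.07  0.   -1.79]
```

```bash
python3 - <<'E'
from h import *
p=cv2.imread("pics/top0.png"); h=cv2.cvtColor(p,cv2.COLOR_BGR2HSV); H,S,V=[h[...,i].astype(int) for i in range(3)]
# seat brightness profile across edges, plaster centroid
c=p[180:230,300:350]; 
for v in range(182,226,1): print(v,[tuple(p[v,325])],H[v,325],S[v,325],V[v,325])if v in (186,187,188,189,190,191,216,217,218,219,220,221,222) else None
for u in (309,310,311,312,313,314,315,316,335,336,337,338,339,340): print(u,p[204,u],V[204,u])
pl=(S<140)&(V>130); 
pl[:, :312]=0; pl[:,338:]=0; pl[:188]=0; pl[221:]=0
k=[x for x in comps(pl,150)]
for a,cc,m in k: print('plaster',a,cc,pix2w('top',cc,34),rect('top',m,34))
# plate holes
for (u,v) in ((305.6,190.1),(308.5,223.3),(383,184),(386.8,216.6)): print(pix2w('top',[[u,v]],12).round(1))
# post top cap
print('post', pix2w('top',[[280+390/3.9,160+132/3.9]],102).round(1))
E
```

```text
186 [(np.uint8(47), np.uint8(50), np.uint8(52))] 18 25 52
187 [(np.uint8(48), np.uint8(49), np.uint8(52))] 8 20 52
188 [(np.uint8(30), np.uint8(33), np.uint8(34))] 23 30 34
189 [(np.uint8(112), np.uint8(49), np.uint8(15))] 110 221 112
190 [(np.uint8(139), np.uint8(59), np.uint8(15))] 109 227 139
191 [(np.uint8(136), np.uint8(78), np.uint8(42))] 108 176 136
216 [(np.uint8(140), np.uint8(79), np.uint8(53))] 111 158 140
217 [(np.uint8(142), np.uint8(63), np.uint8(15))] 109 228 142
218 [(np.uint8(113), np.uint8(46), np.uint8(10))] 110 232 113
219 [(np.uint8(68), np.uint8(31), np.uint8(13))] 110 206 68
220 [(np.uint8(50), np.uint8(46), np.uint8(47))] 128 20 50
221 [(np.uint8(48), np.uint8(50), np.uint8(52))] 15 20 52
222 [(np.uint8(48), np.uint8(50), np.uint8(54))] 10 28 54
309 [49 52 53] 53
310 [47 50 52] 52
311 [49 50 51] 51
312 [50 50 52] 52
313 [85 53 43] 85
314 [147  61  13] 147
315 [140  60  18] 140
316 [136 100  95] 136
335 [124  54  14] 124
336 [26 18 18] 26
337 [24 23 24] 24
338 [22 23 21] 23
339 [24 24 25] 25
340 [31 32 32] 32
plaster 433 [324.37644342 203.44803695] [[629.96263903  28.0025559   34.        ]] [629.8  28.   62.5  44.5   4.7]
[[668.9  75.5  12. ]]
[[582.6  68.1  12. ]]
[[ 685.4 -125.    12. ]]
[[ 599.9 -133.2   12. ]]
post [[ 640.9 -102.9  102. ]]
```

```bash
python3 -m inch '[[-0.0286,0.0221,0,-0.3],[-0.0286,0.0221,0,0],[-0.0286,0.0221,0,0],[-0.0286,0.0221,0,0],[-0.0286,0.0221,0,0]]' >/dev/null
python3 -m inch '[[-0.0286,0.0221,0,0],[-0.0286,0.0221,0,0],[-0.0286,0.0221,0,0],[-0.0286,0.0221,0,0],[-0.0286,0.0221,0,0]]' >/dev/null
python3 -m inch '[[-0.0286,0.0221,0,0],[-0.0286,0.0221,0,0],[-0.0286,0.0221,0,0],[-0.0286,0.0221,0,0],[-0.0286,0.0221,0,0]]' >/dev/null
python3 -m inch '[[-0.0286,0.0221,0,0],[-0.0286,0.0221,0,0],[-0.0286,0.0221,0,0],[-0.0286,0.0221,0,0],[-0.0286,0.0221,0,0]]' >/dev/null
python3 -m inch '[[0,0,0.03,0],[0,0,0.03,0],[0,0,0.03,0],[0,0,0.03,0],[0,0,0,0]]' >/dev/null
python3 -c "from h import *; go(454,330.6,24,210.9)"
```

```text
t 5.6 pos [447.2 328.8 126.6] ang -149.03 shift(tool,mm) [ -7.5  -2.  102.5] turn 0.07 F [-1.1 -0.3  0.4] gw 1.0 gf 0.0 J [ 0.5   0.45 -0.26  0.87 -0.   -0.04]
```

```bash
python3 -m inch '[[-0.0075,-0.002,0.02,0],[0,0,0.02,0],[0,0,0.02,0],[0,0,0.01,0],[0,0,0,0]]' >/dev/null
python3 -m inch '[[0,0,0.01,0],[0,0,0.01,0],[0,0,0.005,0],[0,0,0.005,0],[0,0,0,0]]' >/dev/null
python3 -c "from h import *; go(454,330.6,21,210.9)"
```

```text
t 6.6 pos [456.9 332.2  29.7] ang -149.03 shift(tool,mm) [3.3 0.1 8.7] turn 0.07 F [ 0.7 -0.5  0.3] gw 1.001 gf 0.0 J [ 0.5   0.58 -0.34  0.65 -0.   -0.04]
```

```bash
python3 -m inch '[[0.0033,0,0.004,0],[0,0,0.003,0],[0,0,0.001,0],[0,0,0,0],[0,0,0,0]]' >/dev/null
python3 -c "from h import *; go(454,330.6,21,210.9)"
python3 -m inch '[[0,0,0,0],[0,0,0,0],[0,0,0,0],[0,0,0,0],[0,0,0,0]]' 50 40 
python3 -m inch '[[0,0,0,0],[0,0,0,0],[0,0,0,0],[0,0,0,0],[0,0,0,0]]' 
python3 -c "from h import *; go(454,330.6,21,210.9)"
```

```text
t 7.1 pos [454.6 330.8  22.4] ang -149.03 shift(tool,mm) [0.7 0.2 1.4] turn 0.07 F [0.2 0.8 0.3] gw 0.998 gf 0.0 J [ 0.5   0.59 -0.35  0.63 -0.   -0.04]
time: 7.6
ee_pos: [454.7, 330.7, 22.7]
tool_rot: [0.0, -0.267, 0.964, -0.0]
force: [-0.4, 0.2, 6.0]
grip_width: 0.64
grasp_force: 43.1
time: 8.1
ee_pos: [454.6, 330.7, 22.7]
tool_rot: [0.0, -0.267, 0.964, -0.0]
force: [-0.5, -2.1, 5.4]
grip_width: 0.644
grasp_force: 43.1
t 8.1 pos [454.6 330.7  22.7] ang -149.03 shift(tool,mm) [0.6 0.2 1.7] turn 0.07 F [-0.5 -2.1  5.4] gw 0.644 gf 43.094390630722046 J [ 0.5   0.58 -0.35  0.63 -0.   -0.04]
```

```bash
python3 -m inch '[[0,0,-0.005,0],[0,0,-0.02,0],[0,0,-0.03,0],[0,0,-0.03,0],[0,0,-0.02,0]]' - 60 >/dev/null
python3 -m inch '[[0,0,0,6.5],[0,0,0,6.5],[0,0,0,6.5],[0,0,0,6.6],[0,0,0,0]]'
python3 - <<'E'
from h import *
go(630,28,130,184.9)
p,d=read_camera("top"); cv2.imwrite("pics/t1.png",p)
E
```

```text
time: 9.1
ee_pos: [454.3, 330.6, 127.2]
tool_rot: [-0.0, -0.042, 0.999, -0.0]
force: [-0.1, 0.1, -2.1]
grip_width: 0.637
grasp_force: 65.1
t 9.1 pos [454.3 330.6 127.2] ang -175.23 shift(tool,mm) [-150.  -316.2   -2.8] turn -0.13 F [-0.1  0.1 -2.1] gw 0.637 gf 65.05017757415771 J [ 0.5   0.46 -0.25  0.87  0.    0.42]
```

```bash
python3 -m inch '[[-0.01,-0.021,0,0],[-0.01,-0.021,0,0],[-0.01,-0.021,0,0],[-0.01,-0.021,0,0],[-0.01,-0.021,0,0]]' >/dev/null
python3 -m inch '[[-0.01,-0.021,0,0],[-0.01,-0.021,0,0],[-0.01,-0.021,0,0],[-0.01,-0.021,0,0],[-0.01,-0.021,0,0]]' >/dev/null
python3 -m inch '[[-0.01,-0.021,0,0],[-0.01,-0.021,0,0],[-0.01,-0.021,0,0],[-0.01,-0.021,0,0],[-0.01,-0.021,0,0]]' >/dev/null
python3 -m inch '[[0,0,0.02,0],[0,0,0.015,0],[0,0,0,0],[0,0,0,0],[0,0,0,0]]' >/dev/null
python3 - <<'E'
from h import *
go(630,28,56.7,184.9)
p,d=read_camera("scene"); q,_=read_camera("top")
cv2.imwrite("pics/v1.png",np.hstack([cv2.resize(p[200:340,190:330],(400,400)),cv2.resize(q[130:270,255:395],(400,400))]))
E
```

```text
t 11.15 pos [631.3  29.7  93.2] ang -175.06 shift(tool,mm) [ 1.4 -1.6 36.5] turn 0.04 F [-0.5 -0.1 -1.5] gw 0.636 gf 65.01651763916016 J [-0.07  0.61 -0.08  0.88 -0.   -0.15]
```

View pics/v1.png

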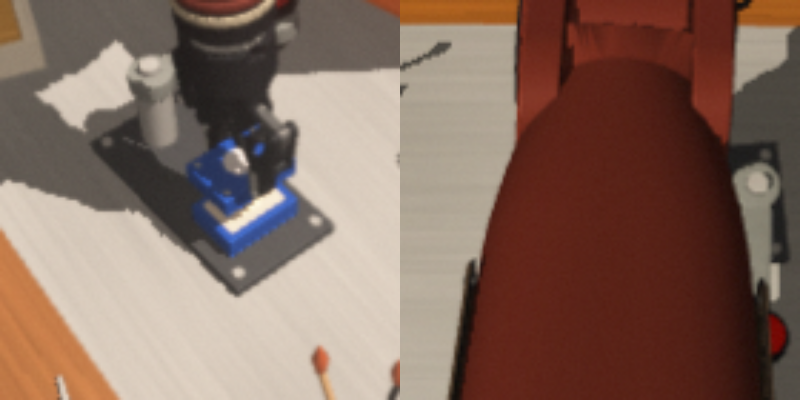

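```bash
python3 -m inch '[[0.0014,-0.0016,0.01,0],[0,0,0.01,0],[0,0,0.007,0],[0,0,0.003,0],[0,0,0,0]]' >/dev/null
python3 -m inch '[[0,0,0.001,0],[0,0,0.001,0],[0,0,0.0005,0],[0,0,0,0],[0,0,0,0]]'
python3 - <<'E'
from h import *
go(630,28,56.7,184.9)
p,d=read_camera("scene")
cv2.imwrite("pics/v2.png",cv2.resize(p[225:305,225:325],(800,600),interpolation=cv2.INTER_CUBIC))
E
```

```text
time: 12.25
ee_pos: [629.5, 27.9, 60.0]
tool_rot: [0.0, -0.042, 0.999, -0.0]
force: [-0.3, 0.4, -2.7]
grip_width: 0.638
grasp_force: 65.1
t 12.25 pos [629.5  27.9  60. ] ang -175.13 shift(tool,mm) [-0.5  0.1  3.3] turn -0.03 F [-0.3  0.4 -2.7] gw 0.638 gf 65.08360862731934 J [-0.07  0.64 -0.12  0.81 -0.   -0.16]
```

View pics/v2.png

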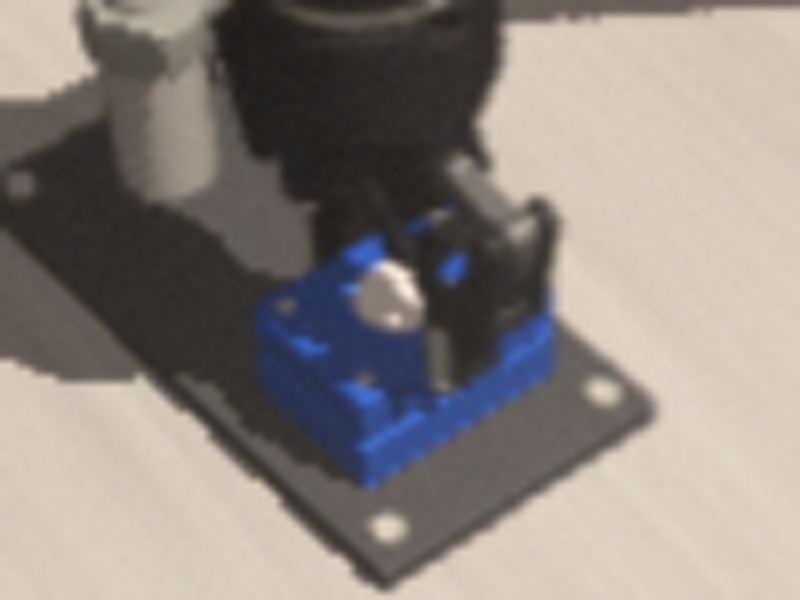

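The scene view shows the held half just above the seat, with edges lining up at the near corner (370,480) and right corner (550,320). I lower it gently until it touches.

```bash
python3 -m inch '[[-0.0005,0,0.0005,0],[0,0,0.0005,0],[0,0,0.0005,0],[0,0,0.0005,0],[0,0,0,0]]'
python3 -m inch '[[0,0,0.0005,0],[0,0,0.0003,0],[0,0,0.0003,0],[0,0,0,0],[0,0,0,0]]'
```

```text
time: 12.8
ee_pos: [629.9, 27.9, 57.7]
tool_rot: [-0.0, -0.042, 0.999, 0.0]
force: [1.1, -0.2, -2.5]
grip_width: 0.632
grasp_force: 65.1
time: 13.3
ee_pos: [630.0, 27.9, 56.9]
tool_rot: [0.0, -0.042, 0.999, -0.0]
force: [-2.3, 0.3, 1.7]
grip_width: 0.638
grasp_force: 65.4
```

```bash
python3 -m inch '[[0,0,0.0003,0],[0,0,0,0],[0,0,0,0],[0,0,0,0],[0,0,0,0]]'
python3 -m inch '[[0,0,0,0],[0,0,0,0],[0,0,0,0],[0,0,0,0],[0,0,0,0]]' 75
python3 -m inch '[[0,0,0,0],[0,0,-0.005,0],[0,0,-0.02,0],[0,0,-0.04,0],[0,0,-0.04,0]]' 95
python3 -m inch '[[0,0,-0.025,0],[0.04,0.0,0,0],[0.04,0,0,0],[0.04,0,0,0],[0.04,0,0,0]]'
python3 -m inch '[[0.04,0,0,0],[0,0,0,0],[0,0,0,0],[0,0,0,0],[0,0,0,0]]' 0
python3 - <<'E'
from h import *
go(430,0,180,184.9)
for n in("scene","top"):
    p,d=read_camera(n); cv2.imwrite(f"pics/{n}0.png",p)
p=cv2.imread("pics/top0.png");q=cv2.imread("pics/scene0.png")
cv2.imwrite("pics/v3.png",np.hstack([cv2.resize(q[225:325,225:325],(400,400)),cv2.resize(p[155:275,280:400],(400,400))]))
E
python3 m.py | grep -v "plate"
```

```text
time: 13.8
ee_pos: [629.9, 27.9, 56.9]
tool_rot: [0.0, -0.042, 0.999, -0.0]
force: [-3.2, -0.4, 5.2]
grip_width: 0.64
grasp_force: 65.9
time: 14.3
ee_pos: [630.0, 27.9, 56.4]
tool_rot: [0.0, -0.042, 0.999, 0.0]
force: [-0.0, 1.1, -0.8]
grip_width: 0.753
grasp_force: 0.0
time: 14.8
ee_pos: [629.3, 28.0, 162.5]
tool_rot: [-0.001, -0.042, 0.999, 0.0]
force: [0.7, -0.7, 0.3]
grip_width: 0.955
grasp_force: 0.0
time: 15.3
ee_pos: [469.0, 14.3, 186.7]
tool_rot: [0.0, -0.042, 0.999, -0.0]
force: [0.0, -0.1, 0.0]
grip_width: 0.954
grasp_force: 0.0
time: 15.8
ee_pos: [431.8, 10.9, 186.6]
tool_rot: [0.0, -0.043, 0.999, -0.0]
force: [1.2, 1.2, 0.1]
grip_width: 0.094
grasp_force: 0.0
t 15.8 pos [431.8  10.9 186.6] ang -175.12 shift(tool,mm) [  2.8 -10.7   6.6] turn -0.02 F [1.2 1.2 0.1] gw 0.094 gf 0.0 J [-0.14  0.17 -0.5   0.91  0.   -0.23]
scene
 blue 217 [634.6 180.8] z20 [-532.1  395.4  159.1   47.    25.7] z34 [-508.8  399.7  156.7   46.3   25.7]
 blue 654 [276.  270.9] z20 [622.6  17.9  89.4  83.8   3.4] z34 [628.2  28.   88.   82.5   3.4]
   spot 106 [274.8 264.9] [[615.1   3.2  20. ]] [[620.7  13.6  34. ]]
 red 71 [391.4 250.2] [[425.9 215.1 142. ]] [[417.4 208.1 130. ]]
top
 blue 573 [324.4 203. ] z20 [633.8  27.4  81.7  58.4   4.8] z34 [631.2  27.8  80.7  57.7   4.8]
   spot 119 [324.6 202.4] [[635.3  27.   20. ]] [[632.7  27.4  34. ]]
 blue 61 [262.4 304.1] z20 [381.  184.6  43.2  20.  -63.6] z34 [381.4 183.2  42.7  19.8 -63.6]
   spot 20 [259.6 304.2] [[378.4 190.2  20. ]] [[378.9 188.8  34. ]]
 red 90 [255.2 296.1] [[400.1 187.1 142. ]] [[399.9 188.5 130. ]]
205 274 z~ 32.3
325 204 z~ 19.8
379 195 z~ 83.8
381 250 z~ 137.8
380 220 z~ 85.1
345 222 z~ 2.6
```

View pics/v3.png

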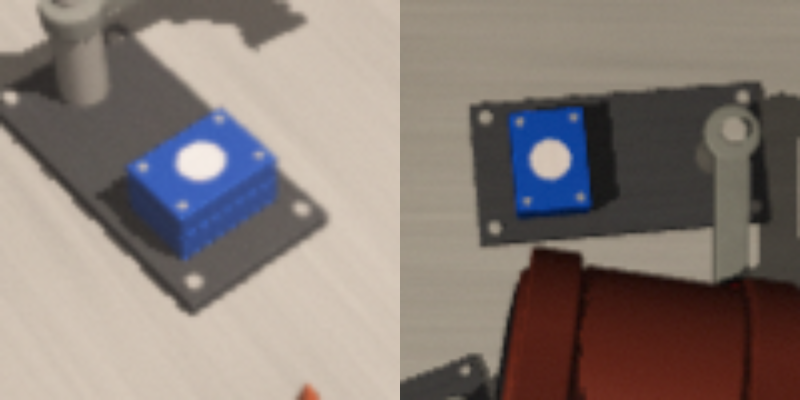

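The upper half is released and flush: in the right pane its spot is at the centre of the seat, and in the left pane the edges line up on both visible sides. Next I cage the knob loosely with the half-open fingers and swing the arm along its arc.

```bash
python3 -c "from h import *; go(511.2,-101,187,180)"
python3 -m inch '[[0,0,0,2],[0,0,0,2.9],[0,0,0,0],[0,0,0,0],[0,0,0,0]]' 62 40 >/dev/null
python3 -m inch '[[0,0,0,0],[0,0,0,0],[0,0,0,0],[0,0,0,0],[0,0,0,0]]' >/dev/null
python3 -c "from h import *; go(511.2,-101,187,180)"
```

```text
t 15.9 pos [431.4  11.  186.3] ang -175.12 shift(tool,mm) [ -70.  -118.3   -0.7] turn 4.88 F [-0.8  0.4 -0.5] gw -0.002 gf 0.0 J [-0.14  0.17 -0.5   0.91  0.   -0.23]
t 16.9 pos [430.7  10.9 186.4] ang 179.97 shift(tool,mm) [ -80.6 -111.9   -0.6] turn -0.03 F [-0.1 -0.2 -0.1] gw 0.62 gf 0.0 J [-0.14  0.17 -0.5   0.91 -0.   -0.14]
```

```bash
python3 -m inch '[[-0.02,-0.028,0,0],[-0.02,-0.028,0,0],[-0.02,-0.028,0,0],[-0.02,-0.028,0,0],[0,0,0,0]]' >/dev/null
python3 -m inch '[[0,0,0.015,0],[0,0,0.01,0],[0,0,0,0],[0,0,0,0],[0,0,0,0]]'
python3 - <<'E'
from h import *
go(511.2,-101,139,180)
p,d=read_camera("scene"); q,_=read_camera("top")
cv2.imwrite("pics/v4.png",np.hstack([cv2.resize(p[150:250,235:335],(400,400),interpolation=cv2.INTER_CUBIC),cv2.resize(q[180:300,300:420],(400,400))]))
E
```

```text
time: 17.9
ee_pos: [510.8, -100.9, 162.0]
tool_rot: [0.0, 0.0, 1.0, -0.0]
force: [0.2, 0.5, 0.5]
grip_width: 0.621
grasp_force: 0.0
t 17.9 pos [ 510.8 -100.9  162. ] ang 179.99 shift(tool,mm) [-0.4 -0.1 23. ] turn -0.01 F [0.2 0.5 0.5] gw 0.621 gf 0.0 J [-0.34  0.35 -0.31  0.91  0.   -0.34]
```

View pics/v4.png

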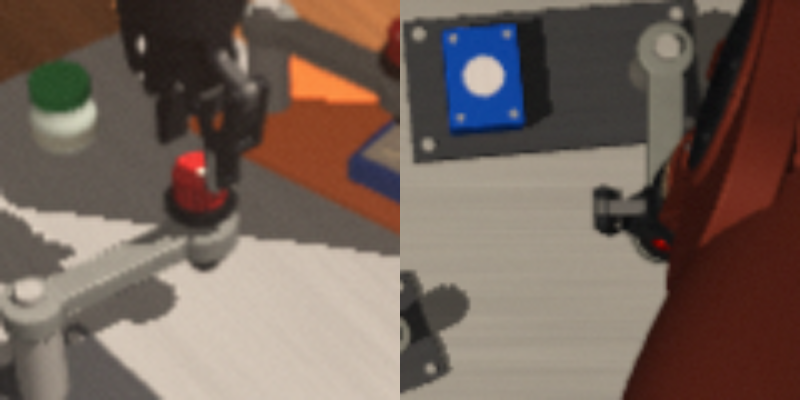

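```bash
python3 -m inch '[[-0.0004,0,0.008,0],[0,0,0.007,0],[0,0,0.006,0],[0,0,0,0],[0,0,0,0]]' 
python3 -m inch '[[0,0.004,0,0],[-0.0005,0.0113,0,5],[-0.0005,0.0113,0,5],[-0.0005,0.0113,0,5],[0,0,0,0]]' 
python3 -c "
from h import *
s,r,a=tool(); e=s['ee_pos'][:2]-[641.2,-101.5]; print('R',np.hypot(*e),'th',np.degrees(np.arctan2(e[1],e[0])),'ang',a)"
```

```text
time: 18.5
ee_pos: [510.8, -101.1, 140.1]
tool_rot: [-0.0, 0.0, 1.0, 0.0]
force: [-0.0, 0.1, 0.1]
grip_width: 0.621
grasp_force: 0.0
time: 19.0
ee_pos: [515.8, -62.5, 140.7]
tool_rot: [0.0, 0.131, 0.991, 0.0]
force: [0.9, 0.2, 0.2]
grip_width: 0.619
grasp_force: 0.0
R 131.29073319398884 th 162.7397679596252 ang 164.96557129788562
```

```bash
python3 -m inch '[[-0.0007,0.0113,0,5],[-0.0007,0.0113,0,5],[-0.0006,0.0113,0,5],[-0.0006,0.0113,0,5],[-0.0005,0.0113,0,5]]' 
python3 -m inch '[[-0.0005,0.0113,0,5],[-0.0005,0.0113,0,5],[-0.0005,0.0113,0,5],[-0.0005,0.0113,0,5],[-0.0005,0.0113,0,5]]' 
python3 -m inch '[[0,0,0,0],[0,0,0,0],[0,0,0,0],[0,0,0,0],[0,0,0,0]]' 
python3 - <<'E'
from h import *
s,r,a=tool(); e=s['ee_pos'][:2]-[641.2,-101.5]; print('R',np.hypot(*e),'th',np.degrees(np.arctan2(e[1],e[0])),'ang',a)
go(630,28,140,95)
p,d=read_camera("scene")
cv2.imwrite("pics/v5.png",cv2.resize(p[190:310,210:330],(480,480),interpolation=cv2.INTER_CUBIC))
E
```

```text
time: 19.5
ee_pos: [542.2, -14.5, 140.7]
tool_rot: [0.0, 0.343, 0.939, -0.001]
force: [0.3, -3.9, 0.3]
grip_width: 0.619
grasp_force: 1.1
time: 20.0
ee_pos: [586.5, 19.6, 140.4]
tool_rot: [-0.0, 0.538, 0.843, -0.001]
force: [-1.5, -2.3, 0.2]
grip_width: 0.621
grasp_force: 1.1
time: 20.5
ee_pos: [586.3, 19.9, 140.5]
tool_rot: [0.0, 0.537, 0.843, -0.0]
force: [-0.2, -0.1, 0.0]
grip_width: 0.622
grasp_force: 0.0
R 133.27460361677382 th 114.321038605193 ang 115.01053850675372
t 20.5 pos [586.3  19.9 140.5] ang 115.01 shift(tool,mm) [-11.2  43.    0.5] turn 20.01 F [-0.2 -0.1  0. ] gw 0.622 gf 0.0 J [-0.09  0.49 -0.16  0.93 -0.    1.04]
```

View pics/v5.png

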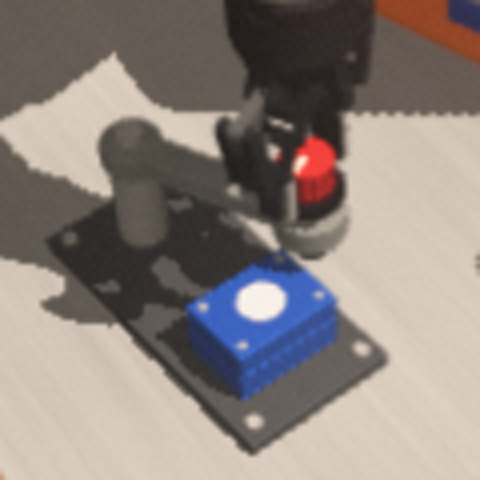

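The arm follows with the knob between the fingers, at (315,165) in the crop, and the mould is untouched at (260,320). I continue to the stop.

```bash
python3 -m inch '[[-0.0012,0.0113,0,5],[-0.0012,0.0113,0,5],[-0.0012,0.0113,0,5],[-0.0012,0.0113,0,5],[0,0,0,0]]' 
python3 -m inch '[[0,0.002,0,0],[0,0.002,0,0],[0,0.001,0,0],[0,0,0,0],[0,0,0,0]]' 
python3 - <<'E'
from h import *
s,r,a=tool(); e=s['ee_pos'][:2]-[641.2,-101.5]; print('R',np.hypot(*e),'th',np.degrees(np.arctan2(e[1],e[0])),'ang',a)
go(630,28,140,95)
E
```

```text
time: 21.05
ee_pos: [631.7, 29.1, 140.2]
tool_rot: [0.0, 0.676, 0.737, 0.0]
force: [-0.1, 0.5, -0.4]
grip_width: 0.62
grasp_force: 0.0
time: 21.55
ee_pos: [635.5, 29.6, 140.4]
tool_rot: [-0.0, 0.676, 0.737, -0.0]
force: [-3.1, 1.3, -0.3]
grip_width: 0.619
grasp_force: 1.1
R 131.19210295729377 th 92.47390317094307 ang 94.99027596794575
t 21.55 pos [635.5  29.6 140.4] ang 94.99 shift(tool,mm) [-1.1 -5.7  0.4] turn -0.01 F [-3.1  1.3 -0.3] gw 0.619 gf 1.076820082962513 J [-0.07  0.57 -0.01  0.99  0.    1.42]
```

```bash
python3 -m inch '[[0,0.001,0,0],[0,0.001,0,0],[0,0,0,0],[0,0,0,0],[0,0,0,0]]' 
python3 -m inch '[[0,0.001,0,0],[0,0.001,0,0],[0,0,0,0],[0,0,0,0],[0,0,0,0]]' 
python3 -m inch '[[0,0.001,0,0],[0,0.001,0,0],[0,0,0,0],[0,0,0,0],[0,0,0,0]]' 
```

```text
time: 22.05
ee_pos: [638.0, 29.6, 140.4]
tool_rot: [0.0, 0.676, 0.737, 0.0]
force: [-1.3, 1.3, -0.4]
grip_width: 0.622
grasp_force: 0.8
time: 22.55
ee_pos: [639.1, 29.8, 140.3]
tool_rot: [-0.001, 0.676, 0.737, -0.001]
force: [-5.4, 1.1, 1.6]
grip_width: 0.618
grasp_force: 2.7
time: 23.05
ee_pos: [639.6, 29.9, 139.8]
tool_rot: [-0.002, 0.676, 0.737, -0.002]
force: [-11.4, 0.7, 3.0]
grip_width: 0.62
grasp_force: 5.2
```

```bash
python3 -m inch '[[-0.0012,-0.004,0,0],[0,-0.0047,0,0],[0,0,0,0],[0,0,0,0],[0,0,0,0]]' 
python3 -m inch '[[0,0,0,0],[0,0,0,0],[0,0,0,0],[0,0,0,0],[0,0,0,0]]' 30 80 
python3 - <<'E'
from h import *
go(630,28,140,95)
p,d=read_camera("scene")
cv2.imwrite("pics/v6.png",cv2.resize(p[190:310,210:330],(480,480),interpolation=cv2.INTER_CUBIC))
E
```

```text
time: 23.55
ee_pos: [633.7, 28.0, 140.6]
tool_rot: [0.0, 0.676, 0.737, 0.0]
force: [-0.4, 0.3, 0.2]
grip_width: 0.62
grasp_force: 0.0
time: 24.05
ee_pos: [630.5, 27.9, 139.7]
tool_rot: [-0.002, 0.676, 0.737, -0.002]
force: [-10.5, -1.7, 2.9]
grip_width: 0.37
grasp_force: 78.9
t 24.05 pos [630.5  27.9 139.7] ang 94.96 shift(tool,mm) [ 0.2 -0.5 -0.3] turn -0.04 F [-10.5  -1.7   2.9] gw 0.37 gf 78.86077165603638 J [-0.07  0.57 -0.02  0.99 -0.    1.41]
```

View pics/v6.png

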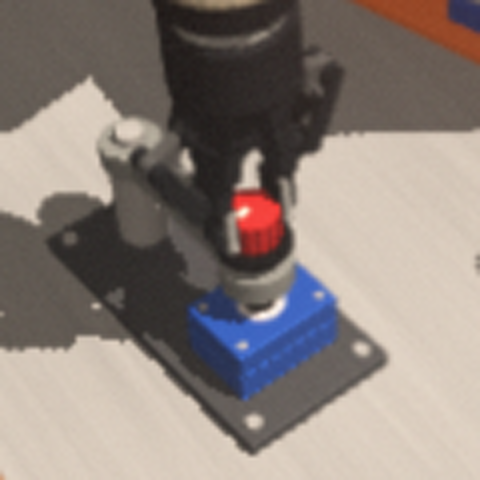

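The knob is gripped at (258,215) over the mould and the arm is on its stop. I ease the side load and push down.

```bash
python3 -m inch '[[0,-0.002,0.001,0],[0,0,0.001,0],[0,0,0.001,0],[0,0,0.001,0],[0,0,0.001,0]]' - 100
python3 -m inch '[[0,0,0.001,0],[0,0,0.001,0],[0,0,0.0005,0],[0,0,0,0],[0,0,0,0]]' 
```

```text
time: 24.6
ee_pos: [630.3, 27.8, 135.7]
tool_rot: [-0.001, 0.676, 0.737, -0.001]
force: [-8.6, -1.8, 10.4]
grip_width: 0.358
grasp_force: 100.3
time: 25.1
ee_pos: [630.3, 27.8, 134.0]
tool_rot: [-0.0, 0.676, 0.737, -0.001]
force: [-10.3, -0.9, 14.5]
grip_width: 0.361
grasp_force: 101.1
```

```bash
python3 -m inch '[[0,-0.001,0.0006,0],[0,0,0.0006,0],[0,0,0.0006,0],[0,0,0,0],[0,0,0,0]]' 
python3 -m inch '[[0,0,0,3],[0,0,0,3],[0,0,0,3],[0,0,0,3],[0,0,0,0]]'
python3 -c "
from h import *
go(630,28,140,95); print(get_state()['ft_torque'])"
```

```text
time: 25.6
ee_pos: [630.2, 27.7, 133.0]
tool_rot: [0.0, 0.676, 0.737, 0.0]
force: [-8.3, -0.6, 19.4]
grip_width: 0.364
grasp_force: 101.6
time: 26.1
ee_pos: [630.2, 27.7, 133.0]
tool_rot: [0.0, 0.75, 0.662, 0.0]
force: [-8.4, -1.0, 18.3]
grip_width: 0.36
grasp_force: 101.6
t 26.1 pos [630.2  27.7 133. ] ang 82.86 shift(tool,mm) [ 0.3 -0.2 -7. ] turn -12.14 F [-8.4 -1.  18.3] gw 0.36 gf 101.57964706420898 J [-0.07  0.57 -0.03  0.97 -0.    1.62]
[-0.08977384  1.77191652  0.01319194]
```

```bash
python3 -m inch '[[0,0,0.0003,5],[0,0,0.0003,5],[0,0,0.0003,5],[0,0,0.0002,5],[0,0,0,0]]'
python3 -m inch '[[0,0,0.0002,5],[0,0,0.0002,5],[0,0,0.0002,5],[0,0,0.0002,5],[0,0,0,0]]'
python3 -m inch '[[0,0,0,5],[0,0,0,5],[0,0,0,5],[0,0,0,5],[0,0,0,0]]'
python3 -c "
from h import *
go(630,28,140,15); print(get_state()['ft_torque'])"
```

```text
time: 26.6
ee_pos: [630.2, 27.6, 132.2]
tool_rot: [0.001, 0.854, 0.521, 0.0]
force: [-9.7, -1.0, 21.1]
grip_width: 0.361
grasp_force: 101.7
time: 27.1
ee_pos: [630.2, 27.5, 131.6]
tool_rot: [0.001, 0.931, 0.365, 0.0]
force: [-10.1, -0.6, 22.3]
grip_width: 0.36
grasp_force: 101.9
time: 27.6
ee_pos: [630.2, 27.4, 131.6]
tool_rot: [0.001, 0.98, 0.198, 0.0]
force: [-10.7, -1.6, 23.5]
grip_width: 0.36
grasp_force: 102.1
t 27.6 pos [630.2  27.4 131.6] ang 22.78 shift(tool,mm) [ 0.1 -0.7 -8.4] turn 7.78 F [-10.7  -1.6  23.5] gw 0.36 gf 102.05612182617188 J [-0.07  0.57 -0.04  0.96 -0.    2.67]
[-0.66883087  2.19587882 -0.07391153]
```

```bash
python3 -m inch '[[0,0,0,3],[0,0,0,3],[0,0,0,2],[0,0,0,2],[0,0,0,0]]'
python3 -c "
from h import *
go(630,28,140,15); print(get_state()['ft_torque'])"
python3 -m inch '[[0,0,0,2],[0,0,0,2],[0,0,0,2],[0,0,0,0],[0,0,0,0]]'
python3 - <<'E'
from h import *
go(630,28,140,15); print(get_state()['ft_torque'])
E
```

```text
time: 28.1
ee_pos: [630.1, 27.3, 131.6]
tool_rot: [0.001, 0.994, 0.113, 0.0]
force: [-10.8, -2.0, 23.8]
grip_width: 0.362
grasp_force: 102.1
t 28.1 pos [630.1  27.3 131.6] ang 12.94 shift(tool,mm) [ 0.1 -0.7 -8.4] turn -2.06 F [-10.8  -2.   23.8] gw 0.362 gf 102.11202621459961 J [-0.07  0.57 -0.04  0.96 -0.    2.84]
[-0.79065985  2.31645372  0.59104718]
time: 28.6
ee_pos: [630.1, 27.3, 131.6]
tool_rot: [0.001, 0.998, 0.062, 0.0]
force: [-11.3, -3.7, 24.4]
grip_width: 0.361
grasp_force: 102.1
t 28.6 pos [630.1  27.3 131.6] ang 7.15 shift(tool,mm) [ 0.  -0.7 -8.4] turn -7.85 F [-11.3  -3.7  24.4] gw 0.361 gf 102.10551023483276 J [-0.07  0.57 -0.04  0.96 -0.    2.95]
[-1.14000317  2.34935824  2.33998994]
```

The wrist torque has risen to 2.3 N·m after about 86° of tool turn, so the knob is on its stop. I release and retreat upwards.

```bash
python3 -m inch '[[0,0,-0.001,-1],[0,0,0,0],[0,0,0,0],[0,0,0,0],[0,0,0,0]]' 70
python3 -m inch '[[0,0,-0.005,0],[0,0,-0.02,0],[0,0,-0.03,0],[0,0,-0.03,0],[0,0,-0.03,0]]'
python3 -m inch '[[-0.04,0,0,0],[-0.04,0,0,0],[-0.04,0,0,0],[-0.04,0,0,0],[-0.04,0,0,0]]'
python3 -m inch '[[-0.04,0,0,0],[0,0,0,0],[0,0,0,0],[0,0,0,0],[0,0,0,0]]'
python3 - <<'E'
from h import *
go(630,28,140,15)
p,d=read_camera("scene"); q,_=read_camera("top")
cv2.imwrite("pics/v7.png",np.hstack([cv2.resize(p[190:300,220:330],(400,400),interpolation=cv2.INTER_CUBIC),cv2.resize(q[155:275,280:400],(400,400),interpolation=cv2.INTER_CUBIC)]))
h=cv2.cvtColor(q,cv2.COLOR_BGR2HSV); H,S,V=[h[...,i].astype(int) for i in range(3)]
for a,c,m in comps(((H<6)|(H>174))&(S>170)&(V>120),60): print(c,pix2w('top',c,134).round(1))
E
```

```text
time: 29.1
ee_pos: [630.2, 27.8, 129.8]
tool_rot: [-0.0, 0.998, 0.069, -0.0]
force: [0.6, -0.5, 1.0]
grip_width: 0.696
grasp_force: 0.0
time: 29.6
ee_pos: [630.2, 27.8, 246.7]
tool_rot: [0.0, 0.998, 0.069, 0.0]
force: [0.0, 0.2, 0.4]
grip_width: 0.696
grasp_force: 0.0
time: 30.1
ee_pos: [430.6, -0.0, 245.4]
tool_rot: [0.0, 0.998, 0.069, 0.0]
force: [-0.2, 0.4, 0.2]
grip_width: 0.705
grasp_force: 0.0
time: 30.6
ee_pos: [393.5, -5.5, 245.3]
tool_rot: [0.0, 0.998, 0.07, 0.0]
force: [0.4, -0.1, 0.7]
grip_width: 0.697
grasp_force: 0.0
t 30.6 pos [393.5  -5.5 245.3] ang 7.98 shift(tool,mm) [238.8  -0.3 105.4] turn -7.02 F [ 0.4 -0.1  0.7] gw 0.697 gf 0.0 J [-0.2   0.04 -0.47  1.06  0.    2.8 ]
[325.28104575 196.04575163] [[628.9  29.  134. ]]
[255.24444444 296.13333333] [[400. 188. 134.]]
```

View pics/v7.png

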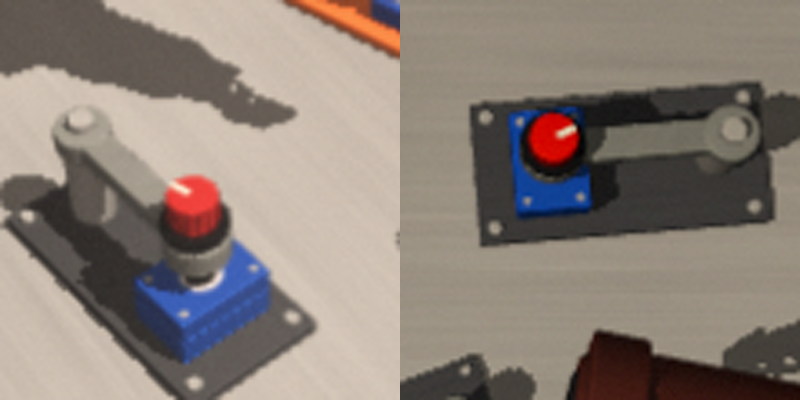

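```bash
python3 - <<'E'
from h import *
for n in("top","scene"):
    q,_=read_camera(n); h=cv2.cvtColor(q,cv2.COLOR_BGR2HSV); H,S,V=[h[...,i].astype(int) for i in range(3)]
    c0=(325,196) if n=="top" else (273,246)
    ys,xs=np.mgrid[:480,:640]; near=(abs(xs-c0[0])<11)&(abs(ys-c0[1])<11)
    red=near&((H<8)|(H>172))&(S>120)&(V>100)
    hull=cv2.fillConvexPoly(np.zeros((480,640),np.uint8),cv2.convexHull(np.argwhere(red)[:,::-1].astype(np.int32)),1)>0
    g=q[...,1].astype(float)*hull; g[g<70]=0
    w=g.ravel()>0; P=pix2w(n,np.c_[xs.ravel()[w],ys.ravel()[w]],134)[:,:2]; W=g.ravel()[w]
    m=np.average(P,axis=0,weights=W); C=np.cov((P-m).T,aweights=W); e=np.linalg.eigh(C)[1][:,1]
    k=np.argwhere(red).mean(0)[::-1]
    print(n,w.sum(),'mark centre',m.round(1),'axis deg',np.degrees(np.arctan2(e[1],e[0])).round(1),'knob',pix2w(n,k,134).round(1))
E
```

```text
top 17 mark centre [633.7  19.4] axis deg 115.7 knob [[628.9  29.1 134. ]]
scene 55 mark centre [627.4  22. ] axis deg 149.3 knob [[633.5  37.8 134. ]]
```

```bash
cat > mk.py <<'E'
from h import *
def mark(q,c0,z,axis=None):
    q=q.astype(float); ys,xs=np.mgrid[:480,:640]
    r=np.hypot(xs-c0[0],ys-c0[1])<5.5
    w=np.clip(q[...,1]-35,0,None)*r
    s=w>0; P=pix2w('top',np.c_[xs[s],ys[s]],z)[:,:2]; W=w[s]; m=np.average(P,axis=0,weights=W)
    C=np.cov((P-m).T,aweights=W); ev,e=np.linalg.eigh(C); e=e[:,1]; a=np.degrees(np.arctan2(e[1],e[0]))
    h=cv2.cvtColor(q.astype(np.uint8),cv2.COLOR_BGR2HSV)
    print('mark',m.round(1),'axis',a.round(1),'ev',ev.round(1),'n',s.sum())
    u,v=map(int,np.round(c0)); print(q[v-6:v+7,u-7:u+8,1].astype(int))
t=cv2.imread('pics/t1.png'); mark(t,(381.5,247),142)
acc=np.mean([read_camera('top')[0].astype(float) for _ in range(6)],0)
mark(acc,(325.3,196),134)
D=[read_camera('top')[1] for _ in range(4)]
d=np.median(D,0); e=camera_model('top')['eye']
d0=np.load('pics/top0.npy')
def wz(d,u,v):
    P=pix2w('top',[[u,v]],0)[0]; m=camera_model('top'); q=m['orientation']; f=R.from_quat([q[1],q[2],q[3],q[0]]).as_matrix()[:,2]
    r=(P-e); return (e+r*d[v,u]/(r@f)).round(1)
for u,v in((380,247),(382,249),(383,246),(379,196)): print('before',wz(d0,u,v))
for u,v in((324,195),(326,197),(323,198),(379,196)): print('now',wz(d,u,v))
E
python3 mk.py
```

```text
mark [510.9 -92. ] axis 91.1 ev [ 2.  10.6] n 14
[[11 10  4  4 11  7  6  4  9  8  6  8 16 38 60]
 [10  3  4  9  9  6  6  7  8  6  4  9  8 15 43]
 [10  8  9  9  7  5  7  6  8  5  9  8  8  9 26]
 [ 8 11 10  8  9  9  9 10 10  9  7  6  8  6 15]
 [ 4  8  9 12 11 11  9  9 10  9 11  8  7  6  7]
 [44 89 89 91 90 90 74 23 11 10  8  8  5 10 10]
 [44 88 90 89 90 89 73 26  9  9  9  9  5  8  7]
 [18 41 42 40 42 42 34 13  8  9 11  8  8 11 10]
 [ 1  7 12 10 11  7  6 11 10 10 13 12  7  7  8]
 [ 6  7  9 11 12 11 13 12 12 12 10  4 10  7 10]
 [ 6  7 11 10 13 12 14  8 12 11 10 12  8 12 13]
 [ 9  3  4  8 10 10 12 10 11  6 10  9  8 11 28]
 [ 8  6  6  2  6 11 10 11  9  6  2 11  6 12 28]]
mark [632.6  21.6] axis 110.7 ev [3.  7.3] n 15
[[ 58  41  20  18   4   0   1   4   2   2   4   3   9  25  38]
 [ 41  21   9   2   2   2   3   1   4   3   1   2   1   4  15]
 [ 21  14   8   4   4   4   2   4   2   3   2   3  41  91  70]
 [ 13   6   4   1   4   4   2   6   3   4  42 123 186 194 167]
 [ 15   7   5   3   3   2   6   3  41 124 186 201 206 153 108]
 [ 13   7   6   5   6   5   4   5  54 144 188 152 113  51   3]
 [ 11   7   7   7   6   7   5   4  28  73  92  50   5   3   3]
 [ 10   5   6   6   5   5   5   5   5   6   7   4   2   4   4]
 [ 12   7   9   6   6   6   6   7   5   9   6   5   3   4   4]
 [ 13   6  14   8   9   5   6   8   5   6   5   6   6   6   2]
 [ 14   5   9  11   6   8   8   7   7   5   6   5   7   4   2]
 [ 16  12  10   7  15  12   8   9  10   9   8   6   3   1   5]
 [ 14  16   9   2   7   6   9   9   8   6   3   2   1   3   8]]
before [509.6 -94.2 144.6]
before [505.1 -98.7 144.5]
before [ 511.7 -100.8  146.5]
before [634.1 -99.2 110. ]
now [630.8  32.1 136.9]
now [626.2  27.5 136.3]
now [623.9  34.4 136.1]
now [634.3 -99.4 108.7]
```

```bash
python3 - <<'E'
from h import *
def mark(q,box,z,seedthr=35):
    u0,u1,v0,v1=box; q=q.astype(float); ys,xs=np.mgrid[v0:v1,u0:u1]; w=np.clip(q[v0:v1,u0:u1,1]-20,0,None)
    print(q[v0:v1,u0:u1,1].astype(int))
    s=w>0; P=pix2w('top',np.c_[xs[s],ys[s]],z)[:,:2]; W=w[s]; m=np.average(P,axis=0,weights=W)
    ev,e=np.linalg.eigh(np.cov((P-m).T,aweights=W)); e=e[:,1]
    print('mark',m.round(1),'axis',np.degrees(np.arctan2(e[1],e[0])).round(1),ev.round(1))
mark(cv2.imread('pics/t1.png'),(372,384,244,251),142)
acc=np.mean([read_camera('top')[0].astype(float) for _ in range(4)],0)
mark(acc,(324,336,191,199),134)
E
```

```text
[[ 8  9  9  8 11 10  8  9  9  9 10 10]
 [12  9  6  4  8  9 12 11 11  9  9 10]
 [ 9  6  9 44 89 89 91 90 90 74 23 11]
 [11  6  1 44 88 90 89 90 89 73 26  9]
 [11  8  8 18 41 42 40 42 42 34 13  8]
 [ 7  7  8  1  7 12 10 11  7  6 11 10]
 [11 10  7  6  7  9 11 12 11 13 12 12]]
mark [510.6 -90.6] axis 89.6 [ 2.6 18.1]
[[  3   4   2   2   2   4   2   3  14  26  27  22]
 [  3   2   2   2   3   3  41  90  71  13  22  23]
 [  6   3   3   2  41 123 186 194 166   7  16  30]
 [  4   5  43 124 186 201 206 153 108   7  14  32]
 [  3   5  54 142 188 153 112  52   3   4   9  26]
 [  4   5  28  73  93  51   4   3   5   1   6  22]
 [  3   6   5   4   6   4   6   5   3   3   6  19]
 [  9   6   7   5   6   7   3   2   6   6   7  18]]
mark [633.8  19.2] axis 112.9 [ 3.7 20.9]
```

The knob is down by about 8 mm, so the thread has caught. By the mark it has turned only about 72° of 80°, so I regrip and turn it fully home.

```bash
python3 -m inch '[[0.04,0,0,0],[0.04,0,0,0],[0.04,0,0,0],[0.04,0,0,0],[0.04,0,0,0]]' 65 60 >/dev/null
python3 -m inch '[[0.039,0,0,-8],[0,0,0,-8],[0,0,0,-8],[0,0,0,-8],[0,0,0,-8]]' >/dev/null
python3 -m inch '[[0,0,0.02,-8],[0,0,0.02,0],[0,0,0,0],[0,0,0,0],[0,0,0,0]]' >/dev/null
python3 -c "from h import *; go(630.2,27.8,132,56)"
```

```text
t 33.0 pos [629.9  27.6 206.3] ang 55.94 shift(tool,mm) [ 0.3  0.  74.3] turn -0.06 F [-0.4  0.4  0.3] gw 0.647 gf 0.0 J [-0.07  0.52  0.07  1.13  0.    2.09]
```

```bash
python3 -m inch '[[0.0003,0,0.025,0],[0,0,0.025,0],[0,0,0.015,0],[0,0,0.009,0],[0,0,0,0]]'
python3 -m inch '[[0,0,0,0],[0,0,0,0],[0,0,0,0],[0,0,0,0],[0,0,0,0]]' 30 110
python3 -m inch '[[0,0,0,2],[0,0,0,2],[0,0,0,2],[0,0,0,2],[0,0,0,0]]'
python3 -c "
from h import *
go(630,28,132,15); print(get_state()['ft_torque'])"
```

```text
time: 33.5
ee_pos: [629.3, 27.9, 130.9]
tool_rot: [-0.0, 0.883, 0.469, -0.0]
force: [-0.3, -0.3, 0.9]
grip_width: 0.651
grasp_force: 0.0
time: 34.0
ee_pos: [630.0, 28.1, 132.9]
tool_rot: [0.0, 0.883, 0.469, 0.001]
force: [-2.5, 1.8, 6.5]
grip_width: 0.36
grasp_force: 108.4
time: 34.5
ee_pos: [630.1, 28.1, 132.9]
tool_rot: [0.0, 0.914, 0.406, 0.001]
force: [-2.6, 0.2, 5.4]
grip_width: 0.358
grasp_force: 108.5
t 34.5 pos [630.1  28.1 132.9] ang 47.92 shift(tool,mm) [-0.1 -0.   0.9] turn 32.92 F [-2.6  0.2  5.4] gw 0.358 gf 108.52246284484863 J [-0.07  0.57 -0.04  0.96  0.    2.23]
[ 0.15675093  0.53072295 -0.03930271]
```

```bash
python3 -m inch '[[0,0,0,2],[0,0,0,2],[0,0,0,0],[0,0,0,0],[0,0,0,0]]' >/dev/null
python3 -c "
from h import *
print(tool()[2],get_state()['ft_torque'])"
python3 -m inch '[[0,0,0,2],[0,0,0,2],[0,0,0,0],[0,0,0,0],[0,0,0,0]]' >/dev/null
python3 -c "
from h import *
print(tool()[2],get_state()['ft_torque'])"
```

```text
44.05868679374638 [0.03648702 0.47846296 0.77724379]
40.15788884582095 [-0.19643294  0.40573337  2.03786603]
```

```bash
python3 -m inch '[[0,0,0,-2],[0,0,0,-2],[0,0,0,-0.6],[0,0,0,0],[0,0,0,0]]'
python3 -c "
from h import *
print(tool()[2],get_state()['ft_torque'])"
python3 -m inch '[[0,0,0,0],[0,0,0,0],[0,0,0,0],[0,0,0,0],[0,0,0,0]]' 60
python3 -m inch '[[0,0,-0.005,0],[0,0,-0.02,0],[0,0,-0.03,0],[0,0,-0.03,0],[0,0,-0.03,0]]' >/dev/null
python3 -m inch '[[-0.03,-0.02,0,0],[-0.03,-0.02,0,0],[-0.03,-0.02,0,0],[-0.03,-0.02,0,0],[-0.03,-0.02,0,0]]'
python3 -c "
from h import *
go(400,0,250,15)"
```

```text
time: 36.0
ee_pos: [630.1, 28.0, 132.9]
tool_rot: [0.0, 0.925, 0.38, 0.001]
force: [-2.5, -0.1, 6.3]
grip_width: 0.36
grasp_force: 108.5
44.642540097131736 [0.01695778 0.47535688 0.6170062 ]
time: 36.5
ee_pos: [629.5, 27.9, 131.2]
tool_rot: [-0.0, 0.925, 0.379, -0.0]
force: [-0.1, 0.4, -0.3]
grip_width: 0.602
grasp_force: 0.0
time: 37.5
ee_pos: [451.0, -6.2, 246.5]
tool_rot: [0.0, 0.925, 0.379, 0.0]
force: [-0.1, -0.8, 1.3]
grip_width: 0.599
grasp_force: 0.0
t 37.5 pos [451.   -6.2 246.5] ang 44.57 shift(tool,mm) [-32.  -40.3  -3.5] turn 29.57 F [-0.1 -0.8  1.3] gw 0.599 gf 0.0 J [-0.18  0.15 -0.34  1.07 -0.    2.19]
```

```bash
python3 -m inch '[[-0.03,-0.03,0,0],[0,-0.01,0,0],[0,0,0,0],[0,0,0,0],[0,0,0,0]]' >/dev/null
python3 - <<'E'
from h import *
def mark(q,box,z):
    u0,u1,v0,v1=box; q=q.astype(float); ys,xs=np.mgrid[v0:v1,u0:u1]; w=np.clip(q[v0:v1,u0:u1,1]-20,0,None)
    print(q[v0:v1,u0:u1,1].astype(int))
    s=w>0; P=pix2w('top',np.c_[xs[s],ys[s]],z)[:,:2]; W=w[s]; m=np.average(P,axis=0,weights=W)
    ev,e=np.linalg.eigh(np.cov((P-m).T,aweights=W)); e=e[:,1]
    print('mark',m.round(1),'axis',np.degrees(np.arctan2(e[1],e[0])).round(1),ev.round(1))
fr=[read_camera('top') for _ in range(3)]
acc=np.mean([f[0].astype(float) for f in fr],0)
mark(acc,(324,334,191,199),134)
d=np.median([f[1] for f in fr],0); print('knob depth-z',(camera_model('top')['eye'][2]-d[195:199,322:327]).mean())
h=cv2.cvtColor(acc.astype(np.uint8),cv2.COLOR_BGR2HSV); H,S,V=[h[...,i].astype(int) for i in range(3)]
for a,c,m in comps(((H<6)|(H>174))&(S>170)&(V>120),60): print('red',c.round(1),pix2w('top',c,134).round(1))
for a,c,m in comps((H>45)&(H<75)&(S>120)&(V>60),60): print('jar',c.round(1))
E
```

```text
[[  2   0   4   1   2   2   4   6  18  23]
 [  3   5   4   2   5   3   4   2   6  12]
 [  3   4   3   2   3  20  63 108 118   8]
 [  2   5  42  93 125 185 190 198 182  46]
 [  4   6  55 142 197 190 162 155 111  29]
 [  5   4  39  98 123  95  62  51   4   3]
 [  6   4  15  28   3   6   1   2   5   4]
 [  7   6   7   2   4   6   3   4   4   4]]
mark [632.4  19.2] axis 105.2 [ 3.5 18.7]
knob depth-z 119.79359249469098
red [325.2 196.1] [[628.9  29.3 134. ]]
red [255.2 296.1] [[400. 188. 134.]]
```

The mark now lies at -74.8°, where the stop puts it at -75.3°. The knob is still down and the robot is clear, so I hand in.

```bash
python3 -c "from plant import *; print(sign_off())"
```

```text
the job is handed in; nothing more can be done
None
```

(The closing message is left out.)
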